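# Wedge the rocking tooling slab

### The job

The marble tooling slab rocks because its front left foot has come off. Take the blue plastic wedge and push it, thin end first and square to the slab's front edge, under the edge at the red mark, firmly, until it jams tight and goes no further; then let go of it. Leave the cork sanding block and the white eraser where they lie.

Things in the scene. Friction and masses are not known exactly. Their poses are not given: they have to be found in the camera images.
- wedge_mid (a point): Centre, 7 mm above the underside, of the loose blue plastic wedge (black ribs on its thick end), lying flat on the desk: 100 mm long (x), 30 mm wide (y), about 70 g. x points to the thin end, 50 mm ahead and 6 mm thick; 14 mm thick here, 22 mm at the butt 50 mm behind. Flat underside, even slope on top. Grip it across its width near the butt.
- slab_mark (a point): Lower front edge of the heavy, unmoving marble slab (140 deep, 180 wide, 22 thick; underside 14, top 36 above the desk) at its red mark, 45 mm from its left end; empty below. x points level into the slab, square to the edge; y left, z up. The wedge meets the edge with its thin end 50 mm under; a push of 10 to 20 N along x then jams it, only about 2 mm further in.
- sanding_block: Loose brown cork sanding block, 35 x 55 x 22 mm, a bystander; origin at the centre of its underside.
- eraser: Loose white eraser, 18 x 62 x 13 mm, a bystander; origin at the centre of its underside.

How it is judged:
By the outcome, as a careful person would: the job done as asked, in the order asked, and still so for the second after the job is handed in, with the robot touching nothing.
It also fails if it takes over 38 s, if anything falls off the work surface, if the arm or the gripper's body presses on something with over 40 N, if the wrist force passes 120 N, or if a joint passes its speed limit or range.

### The arm

A 7-joint arm with a two-finger parallel gripper is mounted at the origin on a cart in front of the work surface, level with it; the furniture and walls round the work are solid. World frame = base frame: x ahead of the robot, y to its left, z up, the work surface at z = 0. Lengths are in m, angles in rad, forces in N, time in s.
With the tool pointing down it reaches from about 0.4 to 0.85 m from the base axis. Payload 6.9 kg.
Tool frame: the origin (TCP) lies between the finger pads; the fingertips stand 19 mm ahead of it and the grasp point (between the pads) is the TCP; z points along the fingers, y is the line along which they close (so a half turn about z gives the same grasp; the last joint's range is limited). The gripper opens to 85 mm and grips with 20 to 120 N. Pads are 22 mm wide; open, the fingers measure 114 mm over their backs; the gripper's body (76 mm by 85 mm) begins 54 mm behind the grasp point. The pads swing forward as they close: fully open they stand 13 mm farther back than shut.
Start: joints at [-1.069, 0.507, -0.238, 1.5, 0.126, 1.149, -0.155], TCP at [0.242, 0.576, 0.25] pointing down, gripper open.
Joint ranges: [-3.08, 3.08], [-0.24, 2.05], [-1.43, 1.35], [0, 2.5], [-1.52, 4.66], [0.17, 1.96], [-2.89, 2.89]. Speed limits (rad/s): [2.39, 2.39, 3.14, 3.14, 3.14, 3.14, 3.14].

### API

Orientations are given as a rotation vector (axis times angle).
In Python, from rig import r gives the robot as it stands.
- The arm moves only by the shell command python3 -m jog 'ROWS'. ROWS is JSON, one flat list of numbers, 7 for each row, row after row: the gripper's target within -1 to 1 (shut at 1, half-way at 0, fully open at -1), then the shift along the tool's x, y, z in m, then the turn, a rotation vector about the tool's x, y, z in degrees. A call has 1 to 20 rows; each row shifts and turns the commanded pose from where the row before left it, along the tool's axes as they then stand; what a row does not reach is not made up. A row lasts 1/10 s, in which the tool goes at most 50 mm and 8.59 degrees, less where a joint would pass 70% of its speed; a pose out of reach is approached as far as the arm can. A call is refused whole if a number of a shift passes 0.05 or a number of a turn 8.59, either way. A call with a gripper value outside its range is refused whole. The fingers move at their own pace and stop on an object; the grip force is fixed at half the most. Time passes only in rows, so rows that do not move let the fingers close. It gives the time, the measured TCP pose, the force, the opening and the grip force at its end, in the units of the state.
- r.get_state(): the state, without advancing time (a new reading comes with each control period).
- r.read_camera(name): name is "scene" or "top" or "wrist"; returns the picture (420x560x3 uint8, blue, green, red); there is no depth.
- r.camera_model(name): a dict with "fx", "fy", "cx", "cy" (pixels), "dist" ([k1, k2, p1, p2, k3] as OpenCV has them; the pictures are not rectified), "rvec" (rotation vector, rad) and "tvec" (3), from world to camera coordinates, as OpenCV has them. Camera axes: x right, y down, z forward; pixel columns grow to the right and rows downward; lengths in m; the calibration is good to about 2 mm. A picture is of the moment at which its call begins: read the wrist's pose just before it. camera_model takes no time and is no camera call; for the wrist camera it gives the pose at the moment of the call.
- r.hand_in(): hands the job in; it is judged then, once.
The state is a dict: "clock": time; "joint_pos": joint angles; "joint_vel": joint speeds; "joint_torque": joint torques, N m; "eef_pos": TCP position; "tool_rot": TCP orientation; "wrist_force": force on the tool from outside, world axes, zero at the start; "wrist_torque": the same for the moment, N m; "grip_width": finger opening in m; "grip_force": force on a finger pad.
Only numpy, scipy, OpenCV 4.12 (cv2) and the standard library are available. Lean on these libraries where they do the work, as an engineer would, in place of code of your own. Each camera call takes 0.05 s, during which the arm holds its last target. There are 200 camera calls.

## Working session

There is one attempt and no reset: what is moved stays moved. The work goes in short steps, Python scripts to look and compute and a shell command to move; the robot and the scene stay as the last step left them, time stands still between calls to the robot, and variables do not carry over. Pictures are saved under pics/ and viewed, at most 10 in all, crops included, and the job is handed in when it is done.

```bash
mkdir -p pics; python3 - <<'E'
from rig import r
import cv2,numpy as np
s=r.get_state();print(s['clock'],s['eef_pos'],s['tool_rot'],s['grip_width'])
a=r.read_camera("scene");b=r.read_camera("top")
cv2.imwrite("pics/s.png",a);cv2.imwrite("pics/t.png",b)
for n in("scene","top"):print(r.camera_model(n))
E
```

```text
0.0 [0.24144505 0.57597128 0.24942877] [-6.19082903e-01 -3.07970818e+00  2.78705227e-03] 0.08558679603242804
{'fx': 504.594279230646, 'fy': 504.594279230646, 'cx': 278.3072043587472, 'cy': 211.79650225091908, 'dist': array([-0.00856059,  0.        ,  0.        ,  0.        ,  0.        ]), 'rvec': array([ 2.20665435, -0.78123878,  0.37016139]), 'tvec': array([-0.35516521,  0.3091545 ,  0.68141284])}
{'fx': 519.8006885969997, 'fy': 519.8006885969997, 'cx': 273.38489300652503, 'cy': 217.37389620130475, 'dist': array([-0.1513178,  0.       ,  0.       ,  0.       ,  0.       ]), 'rvec': array([ 2.20174652, -2.16808612,  0.07856682]), 'tvec': array([0.08202975, 0.53046206, 1.10064967])}
```

View pics/t.png

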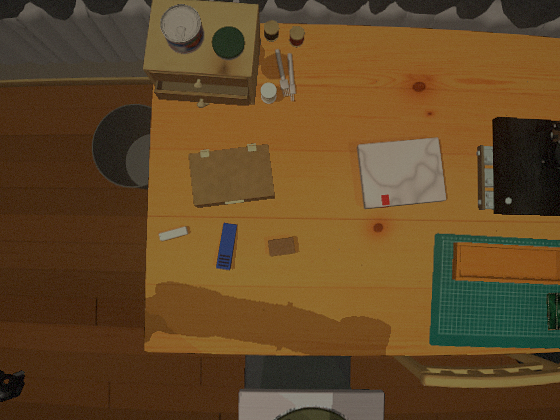

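View pics/s.png

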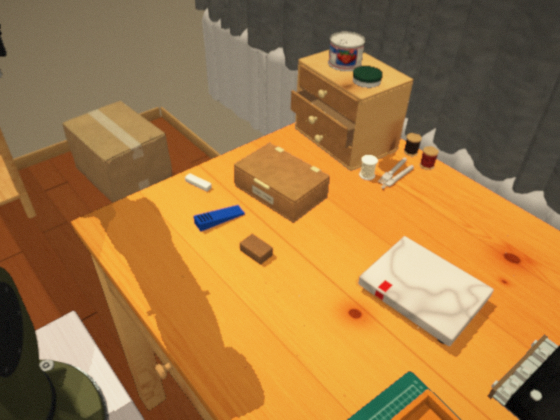

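The top view shows the wedge at about (227,246), with its ribbed butt low at (222,265) and its thin end up. The eraser is at (173,233), the cork block at (283,246), and the slab at (402,173) with the red mark at (385,200) on its near edge. The scene view agrees: wedge (219,217), mark (384,288).

```bash
cat > h.py <<'E'
import cv2,numpy as np
def ray(m,px,z):
    K=np.array([[m['fx'],0,m['cx']],[0,m['fy'],m['cy']],[0,0,1]])
    R=cv2.Rodrigues(m['rvec'])[0];c=-R.T@m['tvec']
    u=cv2.undistortPoints(np.array(px,float).reshape(-1,1,2),K,m['dist']).reshape(-1,2)
    d=np.c_[u,np.ones(len(u))]@R
    return c+d*((z-c[2])/d[:,2])[:,None]
def big(mask,box=None):
    if box:
        k=np.zeros_like(mask);x0,y0,x1,y1=box;k[y0:y1,x0:x1]=255;mask=mask&k
    return max(cv2.findContours(mask,cv2.RETR_EXTERNAL,cv2.CHAIN_APPROX_NONE)[0],key=cv2.contourArea)
def blue(im):
    return cv2.morphologyEx(cv2.inRange(cv2.cvtColor(im,cv2.COLOR_BGR2HSV),(105,100,30),(130,255,255)),cv2.MORPH_CLOSE,np.ones((5,5)))
def red(im):
    h=cv2.cvtColor(im,cv2.COLOR_BGR2HSV);return cv2.inRange(h,(0,200,120),(4,255,255))|cv2.inRange(h,(172,150,120),(180,255,255))
def white(im,hs=90):
    return cv2.inRange(cv2.cvtColor(im,cv2.COLOR_BGR2HSV),(0,0,90),(180,hs,255))
def rect(m,c,z):
    P=ray(m,c.reshape(-1,2),z)[:,:2].astype(np.float32)*1000
    return cv2.minAreaRect(P)
E
python3 - <<'E'
from h import *
from rig import r
for n,f,bs in(("top","t",(350,130,450,215)),("scene","s",(350,230,500,345))):
    im=cv2.imread(f"pics/{f}.png");m=r.camera_model(n)
    print(n,"wedge",rect(m,big(blue(im),(150,180,260,290)),.010))
    w=big(white(im)|red(im),bs);rc=rect(m,w,.036);print("slab",rc,cv2.boxPoints(rc).round(0).tolist())
    c=big(red(im),bs);print("red px",cv2.boundingRect(c));print(rect(m,c,.036),rect(m,c,.025))
t=r.camera_model("top")
print(ray(t,[[222,267],[230,226],[173,233],[283,246]],.01).round(3))
E
```

```text
top wedge ((466.7484130859375, 191.6221160888672), (29.005714416503906, 97.45072937011719), 82.13250732421875)
slab ((630.4981689453125, -185.07528686523438), (139.10206604003906, 180.9716339111328), 6.611848831176758) [[551.0, -103.0], [572.0, -283.0], [710.0, -267.0], [689.0, -87.0]]
red px (382, 195, 7, 10)
((570.0003662109375, -148.4332733154297), (19.385761260986328, 13.048365592956543), 1.0502915382385254) ((571.2113647460938, -150.81585693359375), (19.57964324951172, 13.17888069152832), 1.0500767230987549)
scene wedge ((462.35540771484375, 189.6287078857422), (41.680809020996094, 95.96749114990234), 79.04750061035156)
slab ((620.6530151367188, -189.81349182128906), (152.2582550048828, 179.8717041015625), 6.590658187866211) [[535.0, -109.0], [555.0, -288.0], [707.0, -270.0], [686.0, -92.0]]
red px (380, 282, 11, 9)
((568.0259399414062, -148.87464904785156), (16.708654403686523, 11.005608558654785), 7.373116493225098) ((576.2307739257812, -143.94651794433594), (16.987470626831055, 11.189322471618652), 7.373165607452393)
[[0.42  0.2   0.01 ]
 [0.51  0.184 0.01 ]
 [0.492 0.308 0.01 ]
 [0.468 0.068 0.01 ]]
```

```bash
python3 -m jog '[-1,-0.023,-0.02,0.006,0,0,0, -1,-0.023,-0.02,0.006,0,0,0, -1,-0.023,-0.02,0.006,0,0,0, -1,-0.023,-0.02,0.006,0,0,0, -1,-0.023,-0.02,0.006,0,0,0, -1,-0.023,-0.02,0.006,0,0,0, -1,-0.023,-0.02,0.006,0,0,0, -1,-0.023,-0.02,0.006,0,0,0, -1,-0.023,-0.02,0.006,0,0,0, -1,-0.023,-0.02,0.006,0,0,0, -1,-0.023,-0.02,0.006,0,0,0, -1,-0.023,-0.02,0.006,0,0,0, -1,-0.023,-0.02,0.006,0,0,0, -1,-0.023,-0.015,0.006,0,0,0, -1,0,0,0,0,0,-5, -1,0,0,0,0,0,-5, -1,0,0,0,0,0,-4, -1,0,0,0,0,0,0,-1,0,0,0,0,0,0]'
cat >> h.py <<'E'
def tell(s,tx,ty,yaw):
    "tool-frame shift (mm) to TCP (tx,ty) and tool turn (deg) to put tool y at yaw+90 (mod 180)"
    R=cv2.Rodrigues(np.array(s['tool_rot']))[0]
    d=np.array([tx,ty,s['eef_pos'][2]*1000])-np.array(s['eef_pos'])*1000
    a=np.degrees(np.arctan2(R[1,1],R[0,1]))
    print("pos",np.round(s['eef_pos'],4),"tool y ang",a.round(2),"z",R[:,2].round(4),"shift",(R.T@d).round(1),"turn z",-(((yaw+90-a)+90)%180-90))
E
python3 - <<'E'
from h import *
from rig import r
s=r.get_state();m=r.camera_model("wrist");im=r.read_camera("wrist");cv2.imwrite("pics/w1.png",im)
c=big(blue(im));rc=rect(m,c,.010);print(rc,cv2.boundingRect(c),s['clock'])
tell(s,435,197,-9)
E
```

```text
clock: 2.0
eef_pos: [0.4321, 0.1982, 0.1661]
tool_rot: [-0.243, -3.132, 0.0]
wrist_force: [0.2, 0.4, -0.0]
grip_width: 0.0857
grip_force: 0.0
((464.8874206542969, 191.50994873046875), (29.708993911743164, 96.53363800048828), 82.95161437988281) (253, 170, 40, 113) 2.0
pos [0.4321 0.1982 0.1661] tool y ang 81.14 z [-4.e-04 -1.e-04 -1.e+00] shift [-3.  -0.8 -0. ] turn z 0.1383313075831012
```

View pics/w1.png

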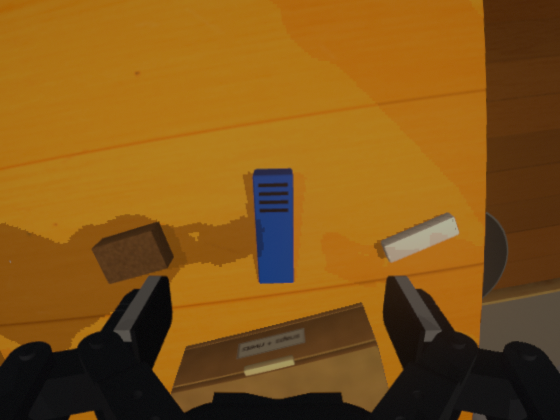

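The wrist view shows the wedge at (274,226), butt and ribs up, thin end down. The cork block and the eraser are well to either side, clear of the open fingers. The centre agrees with the top view to 2 mm.

```bash
python3 -m jog '[-1,-0.002,-0.002,0.03,0,0,-1.4, -1,0,0,0.03,0,0,0, -1,0,0,0.03,0,0,0, -1,0,0,0.03,0,0,0, -1,0,0,0.015,0,0,0, -1,0,0,0.01,0,0,0, -1,0,0,0,0,0,0, 0,0,0,0,0,0,0, 0,0,0,0,0,0,0, 0.5,0,0,0,0,0,0, 1,0,0,0,0,0,0, 1,0,0,0,0,0,0, 1,0,0,0,0,0,0, 1,0,0,0,0,0,0, 1,0,0,0,0,0,0]'
```

```text
clock: 3.55
eef_pos: [0.4344, 0.1961, 0.0222]
tool_rot: [0.202, 3.134, 0.001]
wrist_force: [-0.7, -0.7, 8.2]
grip_width: 0.0286
grip_force: 59.1
```

```bash
python3 -m jog '[1,0,0,-0.01,0,0,0, 1,0,0,-0.02,0,0,0, 1,0,0,-0.02,0,0,0, 1,-0.004,-0.015,0,0,0,0, 1,-0.004,-0.025,0,0,0,0, 1,-0.004,-0.025,0,0,0,0, 1,-0.004,-0.025,0,0,0,0, 1,-0.004,-0.025,0,0,0,0, 1,-0.004,-0.025,0,0,0,0, 1,-0.004,-0.025,0,0,0,0, 1,-0.004,-0.025,0,0,0,0, 1,-0.004,-0.025,0,0,0,0, 1,-0.004,-0.025,0,0,0,0, 1,-0.004,-0.025,0,0,0,0, 1,-0.004,-0.025,0,0,0,0, 1,-0.004,-0.025,0,0,0,0, 1,-0.004,-0.025,0,0,0,0, 1,-0.004,-0.015,0,0,0,0, 1,0,0,0,0,0,0]'
python3 -m jog '[1,0,0,0,0,0,-4.7, 1,0,0,0,0,0,-4.7, 1,0,0,0,0,0,-4.6, 1,0,0,0,0,0,0,1,0,0,0,0,0,0]'
python3 - <<'E'
from h import *
from rig import r
s=r.get_state();m=r.camera_model("wrist");im=r.read_camera("wrist");cv2.imwrite("pics/w2.png",im)
print(s['clock'],s['grip_width']);tell(s,449.7,-160.3,6.6)
m2=r.camera_model("top");t=r.read_camera("top");cv2.imwrite("pics/t2.png",t)
E
```

```text
clock: 5.45
eef_pos: [0.4481, -0.1663, 0.0718]
tool_rot: [0.207, 3.134, -0.002]
wrist_force: [0.2, -0.2, -0.5]
grip_width: 0.0285
grip_force: 59.6
clock: 5.95
eef_pos: [0.4481, -0.163, 0.0716]
tool_rot: [-0.18, 3.136, 0.0]
wrist_force: [-0.7, -0.3, -0.4]
grip_width: 0.0286
grip_force: 59.7
5.95 0.028599590295720925
pos [ 0.4481 -0.163   0.0716] tool y ang 96.58 z [ 2.e-04  2.e-04 -1.e+00] shift [-1.9  2.5  0. ] turn z -0.021885008382923843
```

View pics/w2.png

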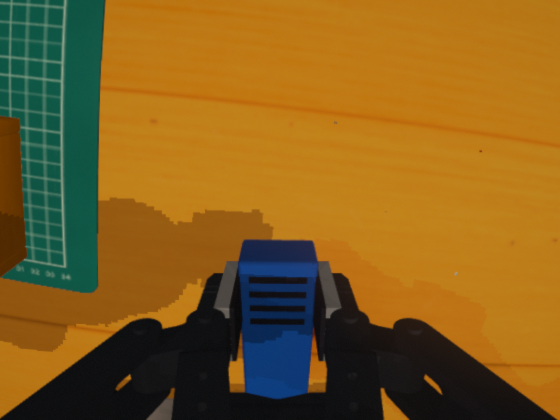

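The wedge is held straight between the pads, ribs at (278,300), butt at (278,250). Now lower it to the desk in front of the slab.

```bash
python3 -m jog '[1,-0.002,0.002,0.02,0,0,0, 1,0,0,0.02,0,0,0, 1,0,0,0.007,0,0,0, 1,0,0,0.002,0,0,0, 1,0,0,0,0,0,0, 1,0,0,0,0,0,0]'
python3 - <<'E'
from h import *
from rig import r
s=r.get_state();tell(s,449.7,-160.8,6.6)
m=r.camera_model("top");t=r.read_camera("top");cv2.imwrite("pics/t3.png",cv2.resize(t[120:270,290:470],None,fx=4,fy=4))
t=r.read_camera("scene");cv2.imwrite("pics/s3.png",cv2.resize(t[220:400,280:500],None,fx=3,fy=3))
E
```

```text
clock: 6.65
eef_pos: [0.4502, -0.1615, 0.0228]
tool_rot: [-0.182, 3.136, -0.001]
wrist_force: [-0.4, -0.5, -0.8]
grip_width: 0.0287
grip_force: 59.6
pos [ 0.4502 -0.1615  0.0228] tool y ang 96.65 z [ 6.e-04 -3.e-04 -1.e+00] shift [ 0.4  0.7 -0. ] turn z 0.046865810834631816
```

View pics/t3.png

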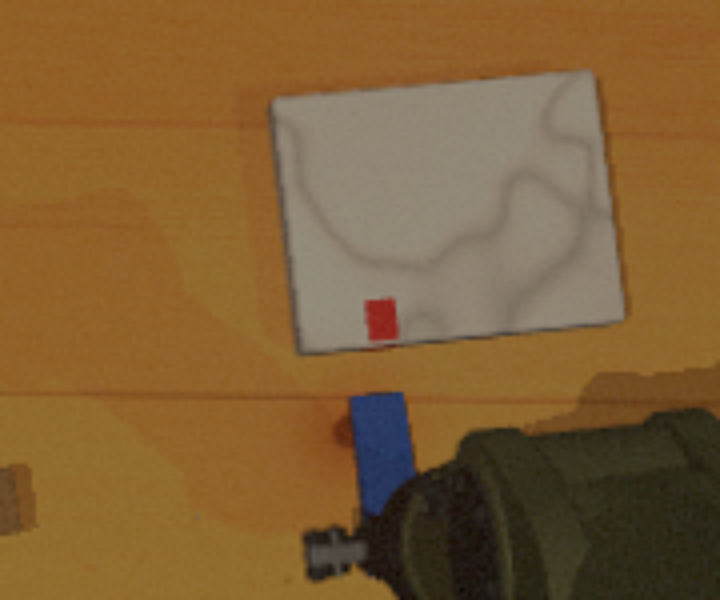

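View pics/s3.png

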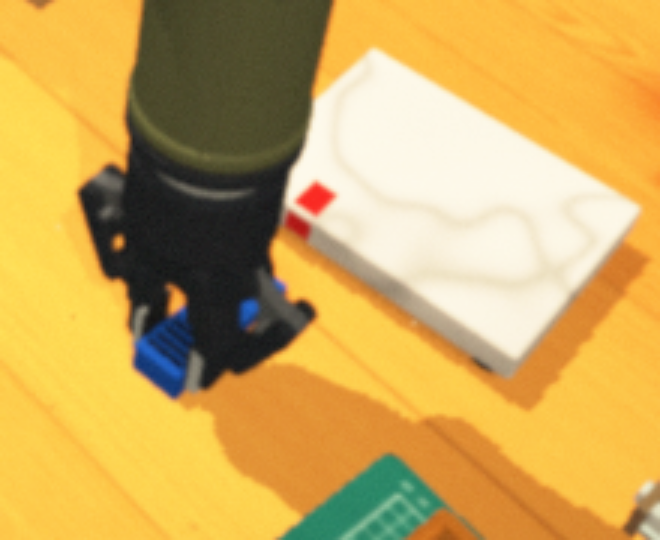

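The crops show the thin end at about (376,394) in crop pixels, pointing at the slab edge, and the mark at (382,320). I'll check the lateral offset at the right heights.

```bash
python3 - <<'E'
from h import *
from rig import r
m=r.camera_model("top")
t=cv2.resize(cv2.imread("pics/t3.png"),(180,150),interpolation=cv2.INTER_AREA)
o=lambda c:np.array(c,float)/4-[.5-.125,.5-.125]+[290,120]
ax=np.array([np.cos(np.radians(6.6)),np.sin(np.radians(6.6))]);n=np.array([-ax[1],ax[0]])
def f(k,c,z):
    P=ray(m,o(c),z)[:,:2]*1000;print(k,P.round(1).tolist(),"along",(P@ax).round(1),"lat",(P@n).round(1))
f("wedge tip L,R",[[350,397],[403,393]],.006)
f("wedge left side up/down",[[350,397],[361,495]],.010)
f("wedge right",[[403,393],[414,470]],.010)
f("mark LRfront, LRback",[[370,341],[398,338],[365,300],[394,297]],.036)
f("slab corners front LR, back LR",[[300,354],[625,320],[272,100],[592,70]],.036)
s=r.get_state();p=np.array(s['eef_pos'][:2])*1000;print("tcp",p,p@ax,p@n)
E
```

```text
wedge tip L,R [[530.3, -137.3], [532.9, -166.7]] along [511.  510.2] lat [-197.3 -226.9]
wedge left side up/down [[530.0, -136.5], [476.6, -142.7]] along [510.8 457. ] lat [-196.5 -196.5]
wedge right [[532.6, -165.8], [490.6, -172.0]] along [510.  467.6] lat [-226.  -227.2]
mark LRfront, LRback [[558.3, -142.1], [560.2, -157.3], [580.3, -139.4], [582.2, -155.2]] along [538.3 538.4 560.5 560.6] lat [-205.3 -220.6 -205.2 -221. ]
slab corners front LR, back LR [[550.7, -104.2], [572.2, -282.6], [688.1, -89.2], [709.5, -266.5]] along [535.1 535.9 673.3 674.2] lat [-166.8 -346.5 -167.7 -346.3]
tcp [ 450.17861955 -161.61779859] 428.6192910734596 -212.28896730085268
```

```bash
python3 -m jog '[1,-0.005,0,0.0006,0,0,0, 1,-0.01,0,0,0,0,0, 1,-0.01,0,0,0,0,0, 1,-0.01,0,0,0,0,0, 1,-0.01,0,0,0,0,0, 1,-0.01,0,0,0,0,0, 1,-0.008,0,0,0,0,0, 1,-0.005,0,0,0,0,0, 1,0,0,0,0,0,0, 1,0,0,0,0,0,0]'
python3 -m jog '[1,-0.002,0,0,0,0,0, 1,-0.002,0,0,0,0,0, 1,0,0,0,0,0,0, 1,0,0,0,0,0,0]'
```

```text
clock: 7.75
eef_pos: [0.5184, -0.1537, 0.0222]
tool_rot: [-0.182, 3.135, -0.001]
wrist_force: [-0.4, -0.4, 5.7]
grip_width: 0.0286
grip_force: 60.4
clock: 8.15
eef_pos: [0.5205, -0.1535, 0.0222]
tool_rot: [0.182, -3.135, 0.001]
wrist_force: [-5.6, -0.2, 11.1]
grip_width: 0.0283
grip_force: 61.0
```

```bash
python3 -m jog '[1,-0.001,0,0,0,0,0, 1,-0.001,0,0,0,0,0, 1,0,0,0,0,0,0, 1,0,0,0,0,0,0]'
```

```text
clock: 8.55
eef_pos: [0.5223, -0.1533, 0.0222]
tool_rot: [0.181, -3.134, 0.001]
wrist_force: [-4.6, -0.9, 11.0]
grip_width: 0.0284
grip_force: 61.0
```

```bash
python3 -m jog '[1,-0.001,0,0,0,0,0, 1,-0.001,0,0,0,0,0, 1,0,0,0,0,0,0, 1,0,0,0,0,0,0]'
```

```text
clock: 8.95
eef_pos: [0.5239, -0.1532, 0.0222]
tool_rot: [0.181, -3.134, 0.001]
wrist_force: [-7.7, -0.4, 12.6]
grip_width: 0.0285
grip_force: 61.2
```

```bash
python3 -m jog '[1,-0.001,0,0,0,0,0, 1,-0.001,0,0,0,0,0, 1,0,0,0,0,0,0, 1,0,0,0,0,0,0]'
```

```text
clock: 9.35
eef_pos: [0.5243, -0.1532, 0.0222]
tool_rot: [0.181, -3.131, 0.002]
wrist_force: [-10.4, -0.9, 17.1]
grip_width: 0.0287
grip_force: 61.7
```

```bash
python3 -m jog '[1,-0.001,0,0,0,0,0, 1,-0.001,0,0,0,0,0, 1,0,0,0,0,0,0, 1,0,0,0,0,0,0]'
```

```text
clock: 9.75
eef_pos: [0.5246, -0.1532, 0.0222]
tool_rot: [0.18, -3.128, 0.002]
wrist_force: [-15.6, -1.9, 21.2]
grip_width: 0.0283
grip_force: 62.3
```

```bash
python3 -m jog '[1,-0.001,0,0,0,0,0, 1,-0.001,0,0,0,0,0, 1,0,0,0,0,0,0, 1,0,0,0,0,0,0]'
```

```text
clock: 10.15
eef_pos: [0.5248, -0.1531, 0.0221]
tool_rot: [0.179, -3.124, 0.002]
wrist_force: [-19.3, -0.8, 25.7]
grip_width: 0.0287
grip_force: 62.8
```

```bash
python3 -m jog '[1,-0.001,0,0,0,0,0, 1,0,0,0,0,0,0, 1,0,0,0,0,0,0]'
```

```text
clock: 10.45
eef_pos: [0.5249, -0.1531, 0.0221]
tool_rot: [0.179, -3.123, 0.002]
wrist_force: [-22.1, -1.1, 27.6]
grip_width: 0.0283
grip_force: 63.1
```

Some of the upward force (27 N) may come from the fingertips or wedge pressing on the desk, which would eat into the push. I'll ease the height.

```bash
python3 -m jog '[1,0,0,-0.0005,0,0,0, 1,0,0,-0.0005,0,0,0, 1,0,0,0,0,0,0, 1,0,0,0,0,0,0]'
```

```text
clock: 10.85
eef_pos: [0.5252, -0.1531, 0.0222]
tool_rot: [0.179, -3.123, 0.001]
wrist_force: [-18.6, -1.6, 16.3]
grip_width: 0.0285
grip_force: 61.7
```

```bash
python3 -m jog '[1,0,0,-0.0005,0,0,0, 1,-0.0005,0,-0.0005,0,0,0, 1,-0.0005,0,0,0,0,0, 1,0,0,0,0,0,0, 1,0,0,0,0,0,0]'
```

```text
clock: 11.35
eef_pos: [0.5255, -0.1531, 0.0222]
tool_rot: [0.178, -3.121, 0.001]
wrist_force: [-17.6, -2.3, 7.8]
grip_width: 0.0288
grip_force: 60.6
```

```bash
python3 -m jog '[1,-0.0005,0,-0.0006,0,0,0, 1,-0.0005,0,0,0,0,0, 1,-0.0005,0,0,0,0,0, 1,0,0,0,0,0,0, 1,0,0,0,0,0,0]'
```

```text
clock: 11.85
eef_pos: [0.5257, -0.153, 0.0222]
tool_rot: [0.178, -3.119, 0.0]
wrist_force: [-20.6, -2.6, 5.1]
grip_width: 0.0287
grip_force: 60.3
```

```bash
python3 -m jog '[1,-0.0005,0,0,0,0,0, 1,-0.0005,0,0,0,0,0, 1,0,0,0,0,0,0, 1,0,0,0,0,0,0,1,0,0,0,0,0,0]'
python3 -m jog '[1,0.001,0,0,0,0,0, 1,0.001,0,0,0,0,0, 1,0.001,0,0,0,0,0, 1,0,0,0,0,0,0]'
```

```text
clock: 12.35
eef_pos: [0.526, -0.1531, 0.0222]
tool_rot: [0.177, -3.117, 0.0]
wrist_force: [-22.3, -3.4, 6.6]
grip_width: 0.0285
grip_force: 60.4
clock: 12.75
eef_pos: [0.5258, -0.1531, 0.0222]
tool_rot: [0.178, -3.123, -0.0]
wrist_force: [-12.9, -2.9, -1.2]
grip_width: 0.0285
grip_force: 59.6
```

```bash
python3 -m jog '[1,0.001,0,0.0003,0,0,0, 1,0.001,0,0,0,0,0, 1,0,0,0,0,0,0, 0.2,0,0,0,0,0,0, 0,0,0,0,0,0,0, -0.5,0,0,0,0,0,0, -1,0,0,0,0,0,0, -1,0,0,0,0,0,0, -1,0,0,0,0,0,0]'
python3 -m jog '[-1,0,0,-0.01,0,0,0, -1,0,0,-0.02,0,0,0, -1,0,0,-0.03,0,0,0, -1,0,0,-0.03,0,0,0, -1,0.02,0,-0.03,0,0,0, -1,0.02,0,-0.02,0,0,0, -1,0.01,0,0,0,0,0, -1,0,0,0,0,0,0, -1,0,0,0,0,0,0]'
python3 - <<'E'
from h import *
from rig import r
w=r.read_camera("wrist");cv2.imwrite("pics/w4.png",w);m=r.camera_model("wrist")
s=r.read_camera("scene");cv2.imwrite("pics/s4.png",s)
print(rect(m,big(blue(w)),.016))
E
```

```text
clock: 13.65
eef_pos: [0.5311, -0.152, 0.0241]
tool_rot: [-0.183, 3.136, -0.0]
wrist_force: [0.0, -0.2, 0.3]
grip_width: 0.0856
grip_force: 0.0
clock: 14.55
eef_pos: [0.4813, -0.1578, 0.1636]
tool_rot: [0.182, -3.136, -0.0]
wrist_force: [-0.1, -0.1, -0.6]
grip_width: 0.0857
grip_force: 0.0
((530.3165283203125, -151.640380859375), (52.52153015136719, 29.566614151000977), 5.729111194610596)
```

View pics/w4.png

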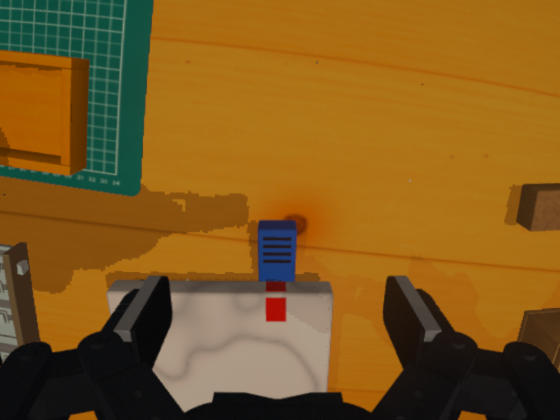

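View pics/s4.png

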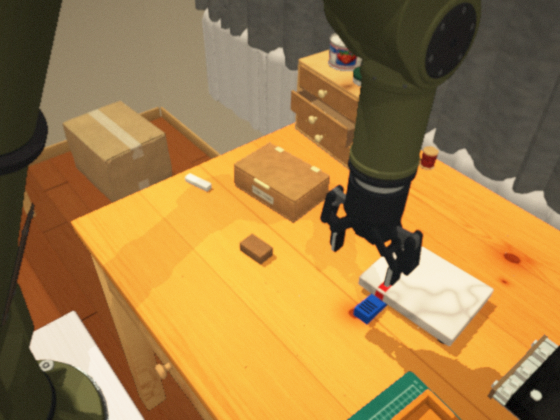

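The wedge sits square under the edge in line with the red mark: in the wrist view its butt is at (277,225) and the mark at (276,300). The cork block and eraser are untouched, and the gripper is clear.

```bash
python3 -c "
from rig import r
print(r.hand_in())"
```

```text
the job is handed in; nothing more can be done
None
```

The blue wedge is under the slab's front edge at the red mark and square to it, pushed in with about 22 N until it all but stopped, then released; the cork block and eraser were not touched, and the job was handed in at about 15 s.

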